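# Lengthen the telescopic stop arm of a cardboard cutting jig by one hole

### The arm

A 6-joint arm with a two-finger parallel gripper is mounted at the origin on the work surface. World frame = base frame: x ahead of the robot, y to its left, z up, the work surface at z = 0. Lengths are in mm, angles in degrees, forces in N, time in s.
With the tool pointing down it reaches from about 350 to 975 mm from the base axis. Payload 7.1 kg.
Tool frame: the origin (TCP) lies at the very end of the fingers, on their centre line; the grasp point (between the pads) lies 19 mm behind it; z points along the fingers, y is the line along which they close (so a half turn about z gives the same grasp; the last joint's range is limited). The gripper opens to 88 mm and grips with 3 to 60 N. Pads are 20 mm wide; open, the fingers measure 115 mm over their backs; the gripper's body (75 mm by 178 mm) begins 61 mm behind the grasp point.
Start: joints at [-65.145, 24.242, 93.386, -0, 62.372, -1.089], TCP at [273.442, -561.991, 222.675] pointing down, gripper open.
Joint ranges: [-172.04, 172.04], [-51.8, 120.97], [4.93, 147.93], [-75.15, 255.16], [6.16, 154.13], [-145.62, 145.62]. Speed limits (degrees/s): [136.94, 136.94, 172.46, 180, 180, 180].

### API

Orientations are given as a 3x3 rotation matrix whose columns are the frame's x, y, z axes.
In Python, from workcell import robot, optics gives the robot as it stands. The module is installed in compiled form; this text tells all that it offers.
- The arm moves only by the tool drive_tool, never from a script. Its argument "motion" is a list of rows, each an object with "claw": the gripper's target within -1 to 1 (fully open at 1, half-way at 0, shut at -1); "delta_pos": the shift along the tool's x, y, z in units of 250 mm (1.0 is 250 mm), a list of three; "delta_rot": the turn, a rotation vector about the tool's x, y, z in units of pi rad (1.0 is pi rad), a list of three. In form: [{"claw": claw, "delta_pos": [dx, dy, dz], "delta_rot": [wx, wy, wz]}, ...]. A call has 1 to 12 rows; each row is the pose to reach, as a shift and turn from the pose commanded when the call began, along the tool's axes at that moment, turning the shorter way round; what a row does not reach only later rows make up. A row lasts 1/10 s, in which the tool goes at most 50 mm and 8.59 degrees, less where a joint would pass 70% of its speed; a pose out of reach is approached as far as the arm can. A call with a number of a shift or a turn outside -1 to 1 is refused whole. A call with a gripper value outside its range is refused whole. The fingers move at their own pace and stop on an object; the grip force is fixed at half the most. Time passes only in rows, so rows that repeat a pose let the fingers close. It gives the time, the measured TCP pose, the force, the opening and the grip force at its end, in the units of the state.
- robot.get_state(): the state, without advancing time (a new reading comes with each control period).
- optics.snapshot(name): name is "scene" or "top"; returns a dict with "image" (480x640x3 uint8, red, green, blue), "depth" (480x640 float32, mm along the optical axis (not along the pixel's ray), 0 where there is no reading), "mtx" (3x3 intrinsics, pixels), "k1" (the pictures are not rectified: a ray, as slopes to the right and down, at radius r is drawn at 1 + k1 r^2 times it, then the intrinsics apply), "extrinsics" (4x4, takes a point from camera to world coordinates). Camera axes: x right, y up, looking along -z (the intrinsics and any distortion apply to the point x, -y, -z); pixel columns grow to the right and rows downward; lengths in mm; the calibration is good to about 2 mm. A picture is of the moment at which its call begins.
- robot.hand_in(): hands the job in; it is judged then, once.
The state is a dict: "time_s": time; "joint_positions": joint angles; "joint_vel": joint speeds; "joint_efforts": joint torques, N m; "position": TCP position; "eef_rot": TCP orientation; "wrist_force": force on the tool from outside, world axes, zero at the start; "wrist_torque": the same for the moment, N m; "gripper_width": opening from 0.0 (shut) to 1.0 (fully open); "grip_force": force on a finger pad.
Only numpy, scipy, OpenCV 4.12 (cv2) and the standard library are available. Lean on these libraries where they do the work, as an engineer would, in place of code of your own. Each camera call takes 0.05 s, during which the arm holds its last target. There are 200 camera calls.

### The job

Set the jig's telescopic stop arm one hole longer for the next size of cardboard panel: squeeze its two sprung buttons in flush, slide the blue outer tube with the red stop plate outward, away from the green bracket, until both buttons pop out into the very next pair of holes by themselves, then let go. Do it gently: stop as soon as it clicks and never force the tube against the buttons. Leave everything else on the table and on the jig where it is.

Things in the scene. Friction and masses are not known exactly. Their poses are not given: they have to be found in the camera images.
- catch (a point): Fixed point on the axis of the horizontal telescopic arm, half-way between its two buttons, 70 mm above the table. Axes: x along the arm, outward (from the green bracket to the red stop plate, the way the tube must slide); y to the left button; z up. The jig is fixed to the table: plywood board 380 (x) x 260 x 18 mm centred below, with 5 mm cardboard on it.
- bracket (a point): Centre of the fixed green bracket that holds the plain aluminium inner tube (27 mm square, it carries the two buttons). The bracket is 36 mm along the arm and 60 mm wide, its top 95 mm above the table; this point lies on the arm's axis, at x = -160 mm of the catch.
- stop_plate (a point): Centre of the outer face of the red stop plate on the end of the blue tube: 6 mm thick, 90 mm wide, 74 mm tall, top 95 mm above the table, this point 58 mm above it. At the start the face is at x = 66 mm of the catch. The blue tube is 32 mm square and reaches 192 mm from the plate's back towards the bracket.
- sleeve (a joint): How far the blue outer tube (250 g, 5 N of friction) has slid outward, m; 0 at the start, buttons in its outermost holes. The next holes are in the hand-fitted brass strips in its sides: they reach the buttons after 43 to 73 mm of travel, different on each jig; the ones after that 36 mm further. Button play in a hole: 1.25 mm each way. With buttons out it is locked hard both ways.
- button_left (a joint): Left yellow button (+y side of the catch): m pressed in; 0 out, 0.007 flush with the blue tube, 0.008 under its wall. Diameter 12 mm, domed end, 7 mm proud; 46 mm over both. Spring 1 N out, 3 N flush. Once flush, 8 to 15 N along the tube slips the domes under the hole edges; then it needs no pressing and pops out at the next hole. Over 14 N between a button and a hole's edge is forcing.
- button_right (a joint): The right button (-y side of the catch): the same sizes, springs and values as the left one. Squeezing both between the fingers until the pads lie on the blue tube, with 30 to 60 N, presses them flush and lets the tube be pulled along by that same grip.
- glue_stick: Bystander: yellow glue stick, 28 mm diameter, 85 mm tall, standing on the jig on the +y side. Origin at the centre of its foot.
- sanding_block: Bystander: cork sanding block, 70 x 34 x 25 mm, lying on the jig on the -y side. Origin at the centre of its underside.
- paint_bottle: Bystander: blue paint bottle, 60 mm diameter, 150 mm tall. Origin at the centre of its foot.
- paint_jar: Bystander: paint jar with red lid, 68 mm diameter, 75 mm tall. Origin at the centre of its foot.
- tape_roll: Bystander: roll of brown tape lying flat, 96 mm diameter, 24 mm high. Origin at the centre of its underside.
- ruler: Bystander: steel ruler 30 x 300 x 4 mm lying on the right of the table. Origin at the centre of its underside.
- brush: Bystander: flat brush lying on the table, about 200 mm long. Origin under its middle.

How it is judged:
By the outcome, as a careful person would: the job done as asked, in the order asked, and still so for the second after the job is handed in, with the robot touching nothing.
It also fails if it takes over 38 s, if anything falls off the work surface, if the arm or the gripper's body presses on something with over 40 N, if the wrist force passes 120 N, or if a joint passes its speed limit or range.

## Working session

There is one attempt and no reset: what is moved stays moved. The work goes in short steps, Python scripts to look and compute and a tool call to move; the robot and the scene stay as the last step left them, time stands still between calls to the robot, and variables do not carry over. Pictures are saved under pics/ and viewed, at most 10 in all, crops included, and the job is handed in when it is done.

Besides the shell and the picture viewer there is one more tool, called after "Request:" in YAML: its name, and indented under it one key for each argument. drive_tool: Moves the arm, as the interface text tells. Shifts and turns lie within -1 to 1; 1 stands for 250 mm of shift or pi rad of turn. Its arguments: {"type":"object","properties":{"motion":{"type":"array","items":{"type":"object","properties":{"claw":{"type":"number"},"delta_pos":{"type":"array","items":{"type":"number"}},"delta_rot":{"type":"array","items":{"type":"number"}}}}}},"required":["motion"]}

```bash
mkdir -p pics
cat > h.py <<'E'
import numpy as np, cv2
from workcell import robot, optics
def snap(n, f=None):
    s=optics.snapshot(n)
    if f: cv2.imwrite('pics/'+f, s['image'][:,:,::-1])
    return s
def rays(s,uv):
    K=s['mtx'];k=s['k1'];uv=np.atleast_2d(uv).astype(float)
    d=np.stack([(uv[:,0]-K[0,2])/K[0,0],(uv[:,1]-K[1,2])/K[1,1]],1)
    p=cv2.undistortPoints(uv[:,None],K.astype(float),np.array([k,0,0,0,0.]))[:,0]
    E=s['extrinsics']; D=np.c_[p[:,0],-p[:,1],-np.ones(len(p))]@E[:3,:3].T
    return E[:3,3],D
def onplane(s,uv,z):
    o,D=rays(s,uv); return o+D*((z-o[2])/D[:,2])[:,None]
def cloud(s):
    h,w=s['depth'].shape; u,v=np.meshgrid(np.arange(w),np.arange(h))
    o,D=rays(s,np.c_[u.ravel(),v.ravel()]); return (o+D*s['depth'].reshape(-1,1)).reshape(h,w,3)
E
python3 - <<'E'
from h import *
for n in('top','scene'):
    s=snap(n,n+'0.png'); print(n,s['mtx'].round(1).tolist(),s['k1'],s['extrinsics'].round(2).tolist())
st=robot.get_state(); print(st)
E
```

```text
top [[457.8, 0.0, 320.3], [0.0, 457.8, 233.0], [0.0, 0.0, 1.0]] -0.11575040500784789 [[-0.01, 1.0, -0.06, 428.22], [-1.0, -0.01, 0.02, 8.17], [0.02, 0.06, 1.0, 1461.05], [0.0, 0.0, 0.0, 1.0]]
scene [[437.3, 0.0, 321.5], [0.0, 437.3, 241.9], [0.0, 0.0, 1.0]] 0.020788968016945866 [[0.64, -0.61, 0.47, 1077.83], [0.77, 0.51, -0.38, -457.41], [-0.01, 0.61, 0.79, 1040.0], [0.0, 0.0, 0.0, 1.0]]
{'time_s': 0.1, 'joint_positions': array([-6.51460946e+01,  2.42793663e+01,  9.34266728e+01, -5.32468390e-04,
        6.23724531e+01, -1.08922488e+00]), 'joint_vel': array([ 0.00887476, -0.06220284, -0.10136267, -0.0144414 , -0.0604062 ,
       -0.12785608]), 'joint_efforts': array([-2.64710936e-03, -5.45618570e+01, -2.74324179e+01,  6.44029467e-02,
        1.87463744e-02, -3.81529048e-05]), 'position': array([ 273.22861844, -561.55616434,  221.98952499]), 'eef_rot': array([[ 8.99226832e-01,  4.37482301e-01, -5.83268180e-04],
       [ 4.37482689e-01, -8.99225978e-01,  1.23960555e-03],
       [ 1.78155901e-05, -1.36985631e-03, -9.99999062e-01]]), 'wrist_force': array([0.66289316, 0.17460919, 0.09979815]), 'wrist_torque': array([-0.00411309,  0.06792826,  0.02078724]), 'grip_force': 0.0, 'gripper_width': 1.0000439928497453}
```

View pics/top0.png

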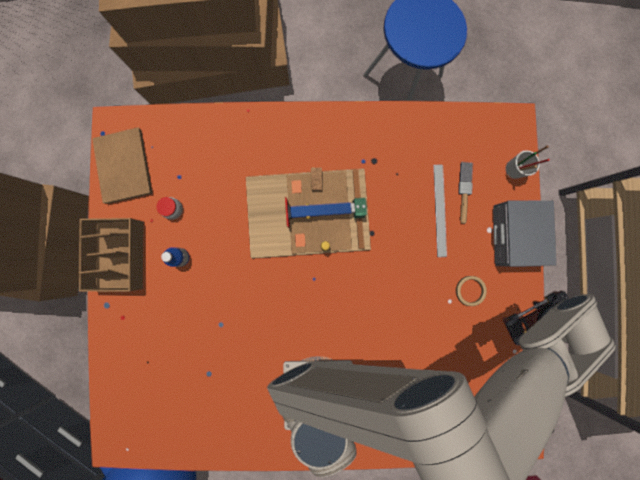

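View pics/scene0.png

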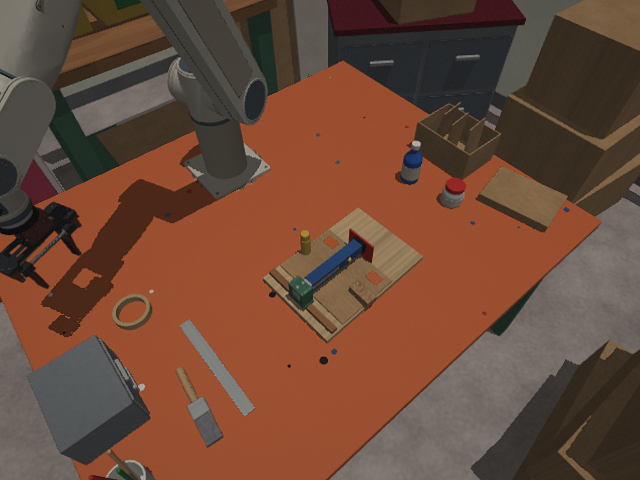

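The top view shows the arm running from the green bracket (360,207) to the red plate (288,212), so outward is about world +y. The glue stick is at (326,246) and the cork block at (316,180). Next I measure the axis.

```bash
cat > m.py <<'E'
from h import *
def blue(s,z):
    hsv=cv2.cvtColor(s['image'],cv2.COLOR_RGB2HSV)
    return hsv
def axis_from(n, box):
    s=snap(n); im=s['image']; hsv=cv2.cvtColor(im,cv2.COLOR_RGB2HSV)
    P=cloud(s); roi=np.zeros(im.shape[:2],bool); x0,y0,x1,y1=box; roi[y0:y1,x0:x1]=1
    H,S,V=hsv[...,0],hsv[...,1],hsv[...,2]
    b=roi&(H>100)&(H<130)&(S>120)&(V>40)
    r=roi&((H<5)|(H>175))&(S>150)&(V>60)
    g=roi&(H>55)&(H<95)&(S>80)
    y=roi&(H>20)&(H<32)&(S>150)&(V>100)
    return s,P,b,r,g,y
if __name__=='__main__':
    for n,box in(('top',(245,165,375,262)),('scene',(260,205,425,345))):
        s,P,b,r,g,y=axis_from(n,box)
        for nm,m in zip('brgy',(b,r,g,y)):
            p=P[m]; print(n,nm,m.sum(), np.percentile(p,[2,50,98],axis=0).round(0).tolist() if m.sum() else '')
        uv=np.argwhere(b)[:,::-1]
        p=P[b]; t=(abs(p[:,2]-86)<5)
        q=onplane(s,uv[t],86)[:,:2]
        rect=cv2.minAreaRect(q.astype(np.float32)); print(t.sum(),rect); 
        c=q.mean(0); d=np.linalg.svd(q-c)[2][0] if len(q)<5000 else 0; print('c',c,'d',d,np.degrees(np.arctan2(d[1],d[0])))
        for nm,m in(('red',r),('green',g)):
            t=abs(P[m][:,2]-95)<4
            if t.any(): q=onplane(s,np.argwhere(m)[:,::-1][t],95)[:,:2]; print(nm,t.sum(),q.mean(0),cv2.minAreaRect(q.astype(np.float32)))
        x0,y0,x1,y1=box
        cv2.imwrite('pics/%s_c.png'%n,cv2.resize(s['image'][y0:y1,x0:x1,::-1],None,fx=4.5 if n=='top' else 4,fy=4.5 if n=='top' else 4,interpolation=cv2.INTER_CUBIC))
E
python3 m.py
```

```text
top b 582 [[561.0, -102.0, 66.0], [577.0, -14.0, 86.0], [594.0, 71.0, 92.0]]
top r 58 [[532.0, 82.0, 67.0], [572.0, 86.0, 94.0], [613.0, 91.0, 99.0]]
top g 142 [[560.0, -149.0, 48.0], [577.0, -134.0, 95.0], [608.0, -119.0, 100.0]]
top y 53 [[459.0, -36.0, 68.0], [470.0, -25.0, 108.0], [558.0, 23.0, 112.0]]
509 ((578.0948486328125, -14.27093505859375), (28.428699493408203, 180.8203887939453), 3.350377082824707)
c [578.20167571 -14.37666452] d [-0.05374525  0.99855468] 93.08086028187721
red 43 [571.99834676  86.53513405] ((572.538330078125, 86.19303131103516), (81.82174682617188, 5.481224060058594), 4.2960591316223145)
green 114 [ 584.06610394 -134.07664408] ((584.0731201171875, -133.41757202148438), (48.63568115234375, 31.389789581298828), 3.026273727416992)
scene b 805 [[564.0, -104.0, 59.0], [585.0, -10.0, 87.0], [599.0, 72.0, 91.0]]
scene r 214 [[532.0, 82.0, 25.0], [598.0, 87.0, 72.0], [618.0, 91.0, 97.0]]
scene g 394 [[565.0, -154.0, 36.0], [602.0, -139.0, 94.0], [616.0, -119.0, 100.0]]
scene y 66 [[463.0, -40.0, 72.0], [476.0, -27.0, 108.0], [598.0, 26.0, 113.0]]
671 ((581.5700073242188, -14.486030578613281), (33.717369079589844, 183.271484375), 3.8285982608795166)
c [581.4621663  -16.95496303] d [ 0.05781791 -0.99832715] -86.68542902339495
red 55 [577.24628051  86.2931988 ] ((575.7595825195312, 86.22193908691406), (86.86233520507812, 6.8734540939331055), 3.4713025093078613)
green 199 [ 589.58807512 -137.19916499] ((588.3739624023438, -136.47105407714844), (52.57617950439453, 34.682804107666016), 4.486552715301514)
```

View pics/scene_c.png

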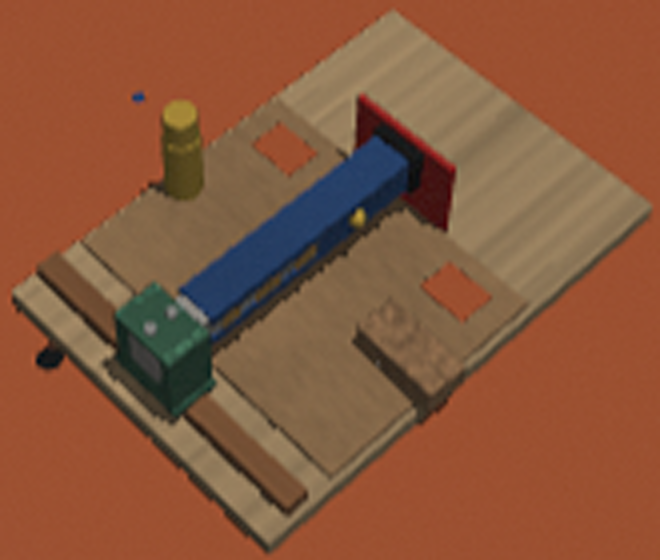

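View pics/top_c.png

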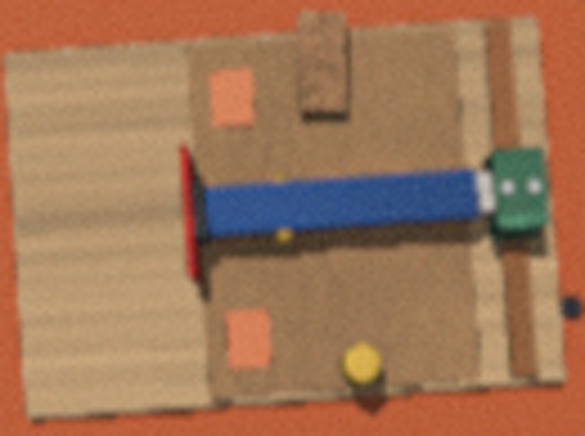

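The buttons show at crop (359,217) in the scene view and at (280,177) and (284,236) in the top view. The brass strip with its dark hole gaps is visible from about (315,250) to (225,320). I'll sample colours along that side to predict where the next hole is.

Run:
```python
from h import *
from m import axis_from
def proj(s,X):
    E=s['extrinsics']; c=(X-E[:3,3])@E[:3,:3]; a=np.c_[c[:,0]/-c[:,2],-c[:,1]/-c[:,2]]
    r2=(a**2).sum(1,keepdims=True); a=a*(1+s['k1']*r2); K=s['mtx']; return a*[K[0,0],K[1,1]]+[K[0,2],K[1,2]]
s,P,b,r,g,y=axis_from('scene',(340,245,360,265))
uv=np.argwhere(y)[:,::-1]; print('scene yellow',uv.tolist())
n,l,st,ce=cv2.connectedComponentsWithStats(y.astype(np.uint8)); print(ce,st)
t,Pt,b,r,g,y2=axis_from('top',(300,195,316,225))
n,l,st,ce=cv2.connectedComponentsWithStats(y2.astype(np.uint8)); print('top',ce[1:],st[1:,4], [onplane(t,c,70)[0].round(1) for c in ce[1:]])
c=np.array([578.5,23.8,70]); d=np.array([-.056,.9984,0]); o=np.array([.9984,.056,0])
print('scene button at z70', onplane(s,uv.mean(0),70))
im=s['image'].astype(np.float32)
for tr in np.arange(-6,150,2.):
    row=[]
    for dz in(-7,-3,0,4):
        q=proj(s,(c-d*tr+o*16+[0,0,dz])[None])[0]
        row.append(cv2.remap(im,np.float32([[q[0]]]),np.float32([[q[1]]]),cv2.INTER_LINEAR)[0,0].astype(int).tolist())
    print(tr,q.round(1),row)
# block top
roi=np.zeros(Pt.shape[:2],bool); roi[165:196,308:326]=1
m=roi&(abs(Pt[...,2]-48)<4); print('block',np.percentile(Pt[m],[2,50,98],axis=0).round(0))
print(robot.get_state()['time_s'])
```

```text
scene yellow [[349, 258], [350, 258], [348, 259], [349, 259], [350, 259], [348, 260], [349, 260], [350, 260]]
[[319.4992285  239.49948892]
 [349.125      259.125     ]] [[     0      0    640    480 307192]
 [   348    258      3      3      8]]
top [[308.   217.25]] [4] [array([556.7,  22.6,  70. ])]
scene button at z70 [[594.46055757  26.63099732  70.        ]]
-6.0 [350.2 257.4] [[140, 114, 45], [154, 126, 51], [147, 123, 51], [109, 98, 51]]
-4.0 [349.7 257.8] [[131, 107, 43], [160, 131, 52], [169, 138, 55], [154, 129, 54]]
-2.0 [349.2 258.2] [[111, 91, 39], [150, 123, 50], [171, 141, 58], [172, 142, 59]]
0.0 [348.7 258.7] [[77, 66, 36], [123, 100, 41], [142, 116, 46], [149, 123, 53]]
2.0 [348.1 259.1] [[50, 48, 38], [90, 75, 37], [120, 97, 36], [127, 103, 39]]
4.0 [347.6 259.5] [[26, 35, 43], [53, 50, 42], [79, 67, 37], [93, 78, 35]]
6.0 [347.1 259.9] [[18, 31, 49], [28, 35, 47], [44, 43, 42], [61, 54, 33]]
8.0 [346.5 260.3] [[23, 35, 54], [20, 34, 54], [28, 37, 52], [39, 43, 46]]
10.0 [346.  260.7] [[21, 36, 58], [21, 36, 58], [22, 37, 58], [24, 36, 58]]
12.0 [345.5 261.2] [[23,
[... 4607 characters left out ...]
 71], [62, 66, 68]]
134.0 [311.8 287.9] [[23, 36, 39], [27, 40, 43], [37, 50, 50], [55, 68, 62]]
136.0 [311.2 288.4] [[29, 43, 37], [29, 44, 39], [34, 54, 45], [46, 72, 58]]
138.0 [310.7 288.8] [[29, 45, 37], [31, 47, 38], [36, 55, 43], [45, 72, 55]]
140.0 [310.1 289.3] [[31, 46, 38], [32, 48, 39], [35, 54, 43], [46, 72, 57]]
142.0 [309.5 289.8] [[30, 45, 38], [31, 46, 38], [36, 55, 45], [46, 73, 58]]
144.0 [308.9 290.2] [[28, 43, 36], [28, 45, 37], [31, 50, 41], [45, 72, 57]]
146.0 [308.4 290.7] [[29, 44, 35], [26, 43, 34], [32, 52, 41], [43, 69, 54]]
148.0 [307.8 291.1] [[29, 45, 35], [28, 45, 34], [29, 49, 37], [45, 72, 56]]
block [[647. -20.  44.]
 [678.  -4.  48.]
 [713.  12.  52.]]
0.3
```

The next holes show as gaps at about 56.5–71 mm and 92.5–107 mm of travel, which are 36 mm apart as stated. So the click should come at about 63 ± 2 mm. I'm moving above the catch, estimated at (577.5, 24), with the axis at 93.3°.

Request:
drive_tool:
  motion:
    - {"claw": 0.6,"delta_pos": [0.95,-0.7,0],"delta_rot": [0,0,-0.374]}
    - {"claw": 0.6,"delta_pos": [0.95,-0.7,0],"delta_rot": [0,0,-0.374]}
    - {"claw": 0.6,"delta_pos": [0.95,-0.7,0],"delta_rot": [0,0,-0.374]}
    - {"claw": 0.6,"delta_pos": [0.95,-0.7,0],"delta_rot": [0,0,-0.374]}
    - {"claw": 0.6,"delta_pos": [0.95,-0.7,0],"delta_rot": [0,0,-0.374]}
    - {"claw": 0.6,"delta_pos": [0.95,-0.7,0],"delta_rot": [0,0,-0.374]}
    - {"claw": 0.6,"delta_pos": [0.95,-0.7,0],"delta_rot": [0,0,-0.374]}
    - {"claw": 0.6,"delta_pos": [0.95,-0.7,0],"delta_rot": [0,0,-0.374]}
    - {"claw": 0.6,"delta_pos": [0.95,-0.7,0],"delta_rot": [0,0,-0.374]}

```text
time_s: 1.2
position: [410.8, -300.3, 222.8]
eef_rot: [[-0.059, 0.998, 0.0], [0.998, 0.059, -0.0], [-0.0, 0.0, -1.0]]
wrist_force: [0.1, 0.8, -0.2]
gripper_width: 0.8
grip_force: 0.0
```

Request:
drive_tool:
  motion:
    - {"claw": 0.6,"delta_pos": [1.0,0.6,0]}
    - {"claw": 0.6,"delta_pos": [1.0,0.6,0]}
    - {"claw": 0.6,"delta_pos": [1.0,0.6,0]}
    - {"claw": 0.6,"delta_pos": [1.0,0.6,0]}
    - {"claw": 0.6,"delta_pos": [1.0,0.6,0]}
    - {"claw": 0.6,"delta_pos": [1.0,0.6,0]}

```text
invalid input
```

Request:
drive_tool:
  motion:
    - {"claw": 0.6,"delta_pos": [0.255,0.142,0.3]}
    - {"claw": 0.6,"delta_pos": [0.255,0.142,0.3]}
    - {"claw": 0.6,"delta_pos": [0.255,0.142,0.3]}
    - {"claw": 0.6,"delta_pos": [0.255,0.142,0.3]}

```text
invalid input
```

Run:
```python
from h import *
a=snap('scene'); b=snap('top')
A=cv2.resize(a['image'][190:340,270:400],None,fx=4,fy=4,interpolation=cv2.INTER_CUBIC)[:560]
B=cv2.resize(b['image'][170:260,260:350],None,fx=3,fy=3)
cv2.imwrite('pics/ab1.png',A[:,:,::-1]); st=robot.get_state(); print(st['time_s'],st['position'],st['eef_rot'].round(4).tolist())
```

```text
1.3 [ 410.44184549 -300.78566083  222.72011439] [[-0.0534, 0.9986, 0.0001], [0.9986, 0.0534, -0.0001], [-0.0001, 0.0001, -1.0]]
```

Request:
drive_tool:
  motion:
    - {"claw": 0.6,"delta_pos": [1.0,0.6,0],"delta_rot": [0,0,0]}
    - {"claw": 0.6,"delta_pos": [1.0,0.6,0],"delta_rot": [0,0,0]}
    - {"claw": 0.6,"delta_pos": [1.0,0.6,0],"delta_rot": [0,0,0]}
    - {"claw": 0.6,"delta_pos": [1.0,0.6,0],"delta_rot": [0,0,0]}
    - {"claw": 0.6,"delta_pos": [1.0,0.6,0],"delta_rot": [0,0,0]}
    - {"claw": 0.6,"delta_pos": [1.0,0.6,0],"delta_rot": [0,0,0]}
    - {"claw": 0.6,"delta_pos": [1.0,0.6,0],"delta_rot": [0,0,0]}

```text
time_s: 2.0
position: [548.1, -39.2, 222.7]
eef_rot: [[-0.058, 0.998, 0.001], [0.998, 0.058, 0.001], [0.001, 0.001, -1.0]]
wrist_force: [0.0, -0.0, -0.5]
gripper_width: 0.804
grip_force: 0.0
```

Request:
drive_tool:
  motion:
    - {"claw": 0.6,"delta_pos": [0.245,0.132,0.1],"delta_rot": [0,0,0]}
    - {"claw": 0.6,"delta_pos": [0.245,0.132,0.33],"delta_rot": [0,0,0]}
    - {"claw": 0.6,"delta_pos": [0.245,0.132,0.33],"delta_rot": [0,0,0]}
    - {"claw": 0.6,"delta_pos": [0.245,0.132,0.33],"delta_rot": [0,0,0]}
    - {"claw": 0.6,"delta_pos": [0.245,0.132,0.33],"delta_rot": [0,0,0]}

```text
time_s: 2.5
position: [575.4, 19.5, 140.3]
eef_rot: [[-0.055, 0.998, -0.001], [0.998, 0.055, -0.0], [-0.0, -0.001, -1.0]]
wrist_force: [-0.1, -0.1, 1.2]
gripper_width: 0.804
grip_force: 0.0
```

Run:
```python
from h import *
a=snap('scene')
A=cv2.resize(a['image'][170:310,270:420],None,fx=4,fy=4,interpolation=cv2.INTER_CUBIC)
cv2.imwrite('pics/a2.png',A[:,:,::-1]); st=robot.get_state(); print(st['time_s'],st['position'],st['eef_rot'].round(4).tolist())
```

```text
2.55 [575.96244019  19.41654951 141.20806908] [[-0.0549, 0.9985, 0.0012], [0.9985, 0.0549, -0.0001], [-0.0002, 0.0012, -1.0]]
```

View pics/a2.png

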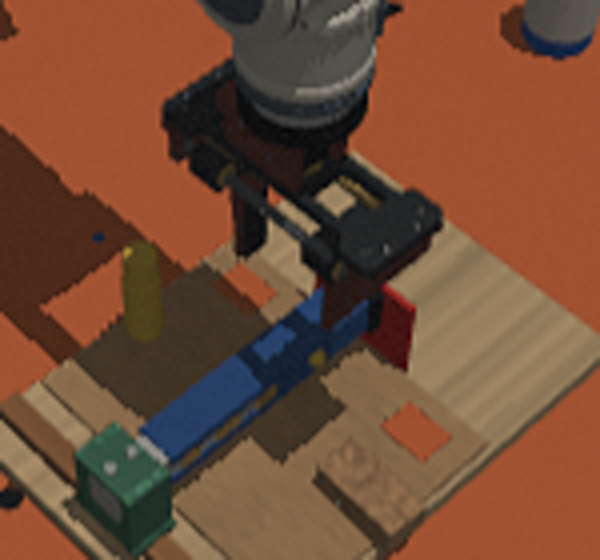

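The gripper straddles the arm above the button at crop (318,357), about 4 mm short of it along the arm. I'll shift it and descend to TCP z ≈ 52.

Request:
drive_tool:
  motion:
    - {"claw": 0.6,"delta_pos": [0.018,0.008,0.1],"delta_rot": [0,0,0]}
    - {"claw": 0.6,"delta_pos": [0.018,0.008,0.2],"delta_rot": [0,0,0]}
    - {"claw": 0.6,"delta_pos": [0.018,0.008,0.28],"delta_rot": [0,0,0]}
    - {"claw": 0.6,"delta_pos": [0.018,0.008,0.34],"delta_rot": [0,0,0]}
    - {"claw": 0.6,"delta_pos": [0.018,0.008,0.356],"delta_rot": [0,0,0]}
    - {"claw": 0.6,"delta_pos": [0.018,0.008,0.356],"delta_rot": [0,0,0]}
    - {"claw": 0.6,"delta_pos": [0.018,0.008,0.356],"delta_rot": [0,0,0]}

```text
time_s: 3.25
position: [578.0, 24.9, 52.3]
eef_rot: [[-0.057, 0.998, 0.002], [0.998, 0.057, 0.0], [-0.0, 0.002, -1.0]]
wrist_force: [0.1, -0.3, 0.5]
gripper_width: 0.801
grip_force: 0.0
```

Run:
```python
from h import *
a=snap('scene','s3.png'); st=robot.get_state(); print(st['time_s'],st['position'],st['wrist_force'])
A=cv2.resize(a['image'][200:310,290:400],None,fx=5,fy=5,interpolation=cv2.INTER_CUBIC)
cv2.imwrite('pics/a3.png',A[:,:,::-1])
```

```text
3.3 [578.03864915  24.92035264  52.32895168] [0.52530992 0.67310192 0.27623436]
```

View pics/a3.png

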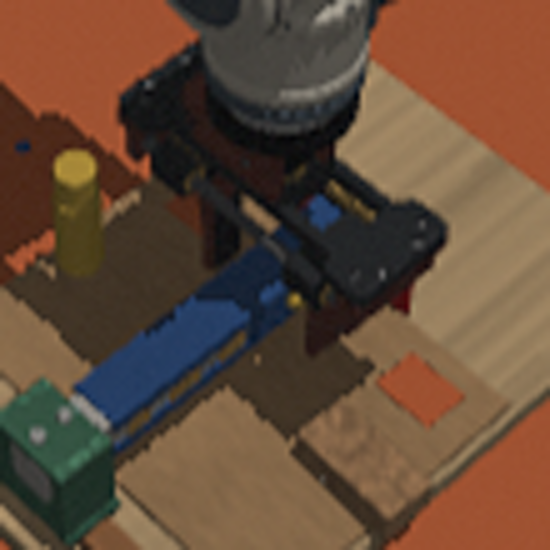

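The right button at (296,298) sits just beside the right finger, as expected with the finger 12 mm nearer the camera. I'll close now and check the lateral force.

Request:
drive_tool:
  motion:
    - {"claw": 0.1,"delta_pos": [-0.004,0,0],"delta_rot": [0,0,0]}
    - {"claw": 0.1,"delta_pos": [-0.004,0,0],"delta_rot": [0,0,0]}
    - {"claw": 0.0,"delta_pos": [-0.004,0,0],"delta_rot": [0,0,0]}
    - {"claw": -0.1,"delta_pos": [-0.004,0,0],"delta_rot": [0,0,0]}
    - {"claw": -0.2,"delta_pos": [-0.004,0,0],"delta_rot": [0,0,0]}
    - {"claw": -0.2,"delta_pos": [-0.004,0,0],"delta_rot": [0,0,0]}

```text
time_s: 3.9
position: [577.4, 24.1, 51.3]
eef_rot: [[-0.057, 0.998, 0.0], [0.998, 0.057, 0.0], [-0.0, 0.0, -1.0]]
wrist_force: [0.5, -0.2, 1.6]
gripper_width: 0.404
grip_force: 2.4
```

Request:
drive_tool:
  motion:
    - {"claw": -0.4,"delta_pos": [0,0,0],"delta_rot": [0,0,0]}
    - {"claw": -1,"delta_pos": [0,0,0],"delta_rot": [0,0,0]}
    - {"claw": -1,"delta_pos": [0,0,0],"delta_rot": [0,0,0]}
    - {"claw": -1,"delta_pos": [0,0,0],"delta_rot": [0,0,0]}

```text
time_s: 4.3
position: [577.9, 24.1, 51.4]
eef_rot: [[-0.057, 0.998, 0.001], [0.998, 0.057, 0.0], [-0.0, 0.001, -1.0]]
wrist_force: [3.3, 0.4, 0.7]
gripper_width: 0.361
grip_force: 30.0
```

The pads lie on the tube at 31.8 mm with 30 N, so the buttons are flush. I'll start the pull slowly.

Request:
drive_tool:
  motion:
    - {"claw": -1,"delta_pos": [0.004,0,0],"delta_rot": [0,0,0]}
    - {"claw": -1,"delta_pos": [0.008,0,0],"delta_rot": [0,0,0]}
    - {"claw": -1,"delta_pos": [0.012,0,0],"delta_rot": [0,0,0]}
    - {"claw": -1,"delta_pos": [0.016,0,0],"delta_rot": [0,0,0]}

```text
time_s: 4.7
position: [577.7, 26.6, 51.3]
eef_rot: [[-0.057, 0.998, 0.001], [0.998, 0.057, -0.002], [-0.002, 0.001, -1.0]]
wrist_force: [3.6, -8.0, 0.3]
gripper_width: 0.36
grip_force: 30.0
```

Request:
drive_tool:
  motion:
    - {"claw": -1,"delta_pos": [0.004,0,0],"delta_rot": [0,0,0]}
    - {"claw": -1,"delta_pos": [0.008,0,0],"delta_rot": [0,0,0]}
    - {"claw": -1,"delta_pos": [0.012,0,0],"delta_rot": [0,0,0]}
    - {"claw": -1,"delta_pos": [0.016,0,0],"delta_rot": [0,0,0]}
    - {"claw": -1,"delta_pos": [0.02,0,0],"delta_rot": [0,0,0]}
    - {"claw": -1,"delta_pos": [0.024,0,0],"delta_rot": [0,0,0]}

```text
time_s: 5.3
position: [577.4, 32.3, 51.3]
eef_rot: [[-0.057, 0.998, 0.001], [0.998, 0.057, -0.002], [-0.002, 0.001, -1.0]]
wrist_force: [4.1, -9.8, 0.3]
gripper_width: 0.359
grip_force: 30.0
```

```bash
cat > look.py <<'E'
import sys
from h import *
from m import axis_from
s,P,b,r,g,y=axis_from('scene',(330,200,440,300))
t=abs(P[r][:,2]-95)<4; q=onplane(s,np.argwhere(r)[:,::-1][t],95)[:,:2]
_,_,_,_,_,y=axis_from('scene',(335,245,360,270))
_,_,_,_,_,y2=axis_from('top',(300,195,325,230))
st=robot.get_state(); print(st['time_s'],st['position'].round(1),st['wrist_force'].round(1),'plate y',np.median(q[:,1]) if len(q) else None,'yellow scene',y.sum(),np.argwhere(y)[:,::-1].mean(0) if y.any() else '','top',y2.sum())
if len(sys.argv)>1: cv2.imwrite('pics/'+sys.argv[1],cv2.resize(s['image'][200:310,290:400],None,fx=5,fy=5,interpolation=cv2.INTER_CUBIC)[:,:,::-1])
E
python3 look.py
```

```text
Traceback (most recent call last):
  File "look.py", line 5, in <module>
    t=abs(P[r][:,2]-95)<4; q=onplane(s,np.argwhere(r)[:,::-1][t],95)[:,:2]
                             ~~~~~~~^^^^^^^^^^^^^^^^^^^^^^^^^^^^^^^^
  File "h.py", line 14, in onplane
    o,D=rays(s,uv); return o+D*((z-o[2])/D[:,2])[:,None]
        ~~~~^^^^^^
  File "h.py", line 10, in rays
    p=cv2.undistortPoints(uv[:,None],K.astype(float),np.array([k,0,0,0,0.]))[:,0]
      ~~~~~~~~~~~~~~~~~~~^^^^^^^^^^^^^^^^^^^^^^^^^^^^^^^^^^^^^^^^^^^^^^^^^^^
cv2.error: OpenCV(4.12.0) /io/opencv/modules/calib3d/src/undistort.dispatch.cpp:347: error: (-215:Assertion failed) CV_IS_MAT(_src) && CV_IS_MAT(_dst) && (_src->rows == 1 || _src->cols == 1) && (_dst->rows == 1 || _dst->cols == 1) && _src->cols + _src->rows - 1 == _dst->rows + _dst->cols - 1 && (CV_MAT_TYPE(_src->type) == CV_32FC2 || CV_MAT_TYPE(_src->type) == CV_64FC2) && (CV_MAT_TYPE(_dst->type) == CV_32FC2 || CV_MAT_TYPE(_dst->type) == CV_64FC2) in function 'cvUndistortPointsInternal'
```

```bash
cat > look.py <<'E'
import sys
from h import *
from m import axis_from
o=[]
ims={}
for n,box,yb in(('scene',(260,205,425,345),(322,235,362,275)),('top',(245,165,375,262),(300,195,325,230))):
    s,P,b,r,g,y=axis_from(n,box); ims[n]=s
    t=b&(abs(P[...,2]-86)<5); q=onplane(s,np.argwhere(t)[:,::-1],86)
    p=P[r]; k=np.argwhere(y[yb[1]:yb[3],yb[0]:yb[2]])[:,::-1]+yb[:2]
    o.append((n,'end',np.sort(q[:,1])[:12].mean().round(1),'red y',np.median(p[:,1]).round(1) if len(p) else None,'yellow',k.tolist()))
st=robot.get_state(); print(st['time_s'],st['position'].round(1),st['wrist_force'].round(1)); print(*o,sep='\n')
if len(sys.argv)>1: cv2.imwrite('pics/'+sys.argv[1],cv2.resize(ims['scene']['image'][190:310,290:410],None,fx=5,fy=5,interpolation=cv2.INTER_CUBIC)[:,:,::-1])
E
python3 look.py a4.png
python3 - <<'E'
import sys; sys.path.insert(0,'.')
E
```

```text
5.45 [577.4  32.8  51.3] [ 3.4 -7.1  1.3]
('scene', 'end', np.float64(-95.7), 'red y', np.float64(96.5), 'yellow', [])
('top', 'end', np.float64(-92.5), 'red y', None, 'yellow', [])
```

View pics/a4.png

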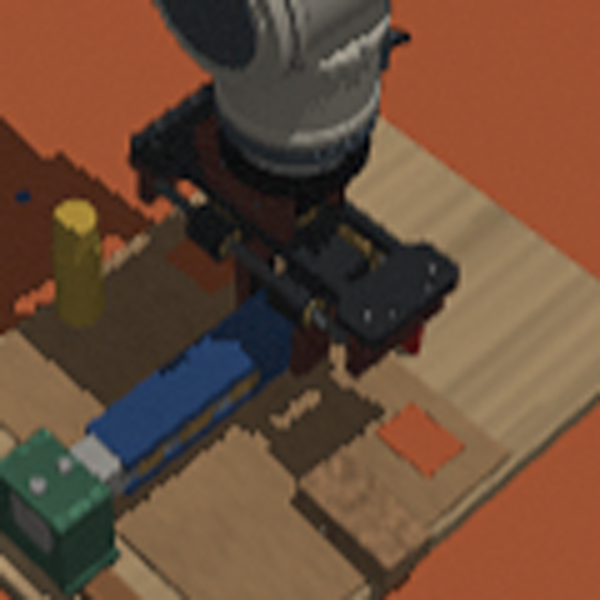

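The tube has moved about 9 mm with the tool and no slip; more aluminium is exposed at (100,455). I'll continue to about 54 mm of travel.

Request:
drive_tool:
  motion:
    - {"claw": -1,"delta_pos": [0.014,0,0],"delta_rot": [0,0,0]}
    - {"claw": -1,"delta_pos": [0.03,0,0],"delta_rot": [0,0,0]}
    - {"claw": -1,"delta_pos": [0.046,0,0],"delta_rot": [0,0,0]}
    - {"claw": -1,"delta_pos": [0.062,0,0],"delta_rot": [0,0,0]}
    - {"claw": -1,"delta_pos": [0.078,0,0],"delta_rot": [0,0,0]}
    - {"claw": -1,"delta_pos": [0.094,0,0],"delta_rot": [0,0,0]}
    - {"claw": -1,"delta_pos": [0.11,0,0],"delta_rot": [0,0,0]}
    - {"claw": -1,"delta_pos": [0.126,0,0],"delta_rot": [0,0,0]}
    - {"claw": -1,"delta_pos": [0.14,0,0],"delta_rot": [0,0,0]}
    - {"claw": -1,"delta_pos": [0.152,0,0],"delta_rot": [0,0,0]}
    - {"claw": -1,"delta_pos": [0.162,0,0],"delta_rot": [0,0,0]}
    - {"claw": -1,"delta_pos": [0.17,0,0],"delta_rot": [0,0,0]}

```text
time_s: 6.65
position: [574.8, 75.0, 51.3]
eef_rot: [[-0.057, 0.998, 0.001], [0.998, 0.057, -0.002], [-0.002, 0.001, -1.0]]
wrist_force: [5.1, -9.0, 1.3]
gripper_width: 0.363
grip_force: 30.0
```

```bash
python3 look.py a5.png
```

```text
6.75 [574.8  75.6  51.3] [ 4.5 -4.2  1.2]
('scene', 'end', np.float64(-54.1), 'red y', np.float64(139.4), 'yellow', [])
('top', 'end', np.float64(-50.8), 'red y', None, 'yellow', [])
```

View pics/a5.png

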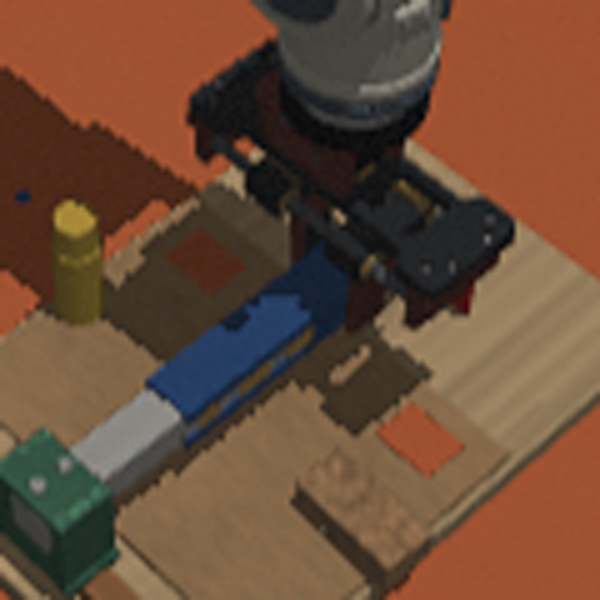

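The tube has moved 51.5 mm. The strip is visible in light at the catch pixel (crop 295,345) and no yellow shows yet. I'll go to about 57 mm and then in fine steps.

Request:
drive_tool:
  motion:
    - {"claw": -1,"delta_pos": [0.006,0,0],"delta_rot": [0,0,0]}
    - {"claw": -1,"delta_pos": [0.012,0,0],"delta_rot": [0,0,0]}
    - {"claw": -1,"delta_pos": [0.017,0,0],"delta_rot": [0,0,0]}
    - {"claw": -1,"delta_pos": [0.022,0,0],"delta_rot": [0,0,0]}

```text
time_s: 7.15
position: [574.5, 80.7, 51.3]
eef_rot: [[-0.057, 0.998, 0.001], [0.998, 0.057, -0.001], [-0.001, 0.001, -1.0]]
wrist_force: [4.9, -6.4, 1.5]
gripper_width: 0.359
grip_force: 30.0
```

```bash
python3 look.py
python3 - <<'E'
from h import *
s=snap('scene'); print(s['image'][255:264,344:354].max(2))
E
```

```text
7.25 [574.5  81.2  51.3] [ 3.7 -3.1  0.7]
('scene', 'end', np.float64(-48.2), 'red y', np.float64(146.3), 'yellow', [[348, 259]])
('top', 'end', np.float64(-44.8), 'red y', None, 'yellow', [])
[[101 101 101 101 102  90  63  45  70  70]
 [ 98 101 101 104  81  68  47  74  85  63]
 [ 99 102  95  80  58  49  72  83  68  44]
 [101  91  70  50 103  76  84  67  56  44]
 [ 89  66  54  60  99  81  60  55  54  58]
 [ 65  50  56  62  79  61  58  52  56  66]
 [ 54  65  79  72  77  62  55  56  61  62]
 [ 79  72  87  68  46  54  65  63  63  62]
 [ 83  61  69  52  55  64  63  65  63  65]]
```

A yellow sliver shows at (348,259), so the hole edge is starting to uncover the button. From here I use fine steps.

Request:
drive_tool:
  motion:
    - {"claw": -1,"delta_pos": [0.004,0,0],"delta_rot": [0,0,0]}
    - {"claw": -1,"delta_pos": [0.007,0,0],"delta_rot": [0,0,0]}

```text
time_s: 7.5
position: [574.4, 83.0, 51.3]
eef_rot: [[-0.057, 0.998, 0.001], [0.998, 0.057, -0.001], [-0.001, 0.001, -1.0]]
wrist_force: [4.0, -2.0, 0.1]
gripper_width: 0.36
grip_force: 30.0
```

```bash
python3 look.py
```

```text
7.6 [574.4  83.5  51.4] [ 2.6 -1.1  0.9]
('scene', 'end', np.float64(-46.4), 'red y', np.float64(146.9), 'yellow', [[349, 258]])
('top', 'end', np.float64(-43.6), 'red y', None, 'yellow', [])
```

Request:
drive_tool:
  motion:
    - {"claw": -1,"delta_pos": [0.003,0,0],"delta_rot": [0,0,0]}

```text
time_s: 7.7
position: [574.3, 84.1, 51.3]
eef_rot: [[-0.057, 0.998, 0.001], [0.998, 0.057, -0.0], [-0.0, 0.001, -1.0]]
wrist_force: [3.9, -2.2, 1.5]
gripper_width: 0.363
grip_force: 30.0
```

```bash
python3 look.py
```

```text
7.8 [574.3  84.6  51.4] [4.1 2.4 0.7]
('scene', 'end', np.float64(-45.0), 'red y', np.float64(148.5), 'yellow', [[349, 258], [348, 259]])
('top', 'end', np.float64(-42.5), 'red y', None, 'yellow', [])
```

Request:
drive_tool:
  motion:
    - {"claw": -1,"delta_pos": [0.003,0,0],"delta_rot": [0,0,0]}

```text
time_s: 7.9
position: [574.3, 85.2, 51.4]
eef_rot: [[-0.057, 0.998, 0.001], [0.998, 0.057, 0.0], [-0.0, 0.001, -1.0]]
wrist_force: [5.6, -1.9, 1.3]
gripper_width: 0.361
grip_force: 30.0
```

```bash
python3 look.py
```

```text
8.0 [574.2  85.4  51.3] [ 5.3 -0.7  1.4]
('scene', 'end', np.float64(-44.2), 'red y', np.float64(149.4), 'yellow', [[349, 258], [350, 258], [348, 259], [349, 259], [350, 259], [348, 260], [349, 260]])
('top', 'end', np.float64(-41.0), 'red y', None, 'yellow', [])
```

The right button looks fully out (7 yellow pixels against 8 at the start). I'll check the left one in the top view.

Run:
```python
from h import *
a=snap('scene'); b=snap('top')
f=lambda im,x,y,w:cv2.resize(im[y:y+w,x:x+w],(400,400),interpolation=cv2.INTER_CUBIC)
cv2.imwrite('pics/a6.png',np.hstack([f(a['image'],324,234,50),f(b['image'],280,190,50)])[:,:,::-1])
print(b['image'][212:222,303:313].tolist()[4:7]); print(robot.get_state()['wrist_force'],robot.get_state()['position'])
```

```text
[[[143, 133, 125], [107, 100, 96], [122, 115, 107], [155, 146, 134], [150, 143, 131], [132, 127, 116], [89, 82, 69], [47, 39, 40], [46, 38, 37], [58, 46, 42]], [[146, 139, 129], [110, 103, 99], [120, 113, 104], [160, 150, 140], [164, 154, 143], [148, 139, 126], [91, 80, 67], [61, 50, 33], [64, 48, 36], [70, 56, 42]], [[150, 141, 132], [120, 111, 104], [121, 115, 108], [161, 151, 140], [167, 157, 145], [152, 143, 132], [94, 85, 71], [69, 51, 35], [70, 56, 43], [68, 52, 36]]]
[5.55058211 0.62764035 1.00752702] [574.26571454  85.34669955  51.35036476]
```

View pics/a6.png

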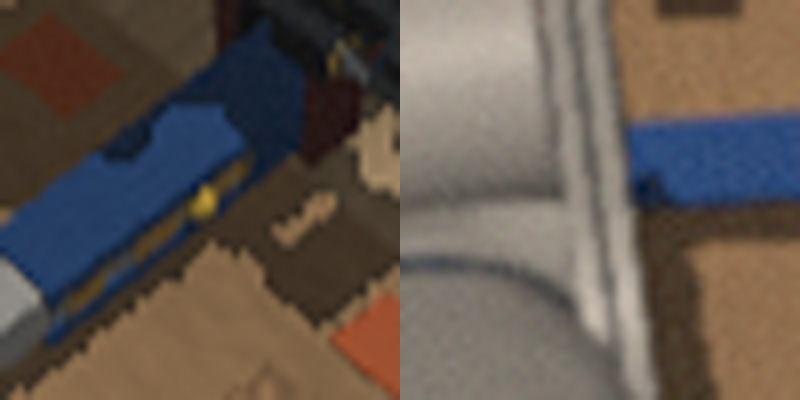

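The right button is out in the hole at (204,200). The left one is hidden by the arm in the top view. I'll ease forward 0.75 mm to centre within the play, then open gently.

Request:
drive_tool:
  motion:
    - {"claw": -1,"delta_pos": [0.003,0,0],"delta_rot": [0,0,0]}
    - {"claw": -1,"delta_pos": [0.003,0,0],"delta_rot": [0,0,0]}

```text
time_s: 8.3
position: [574.2, 85.8, 51.3]
eef_rot: [[-0.057, 0.998, 0.001], [0.998, 0.057, -0.0], [-0.0, 0.001, -1.0]]
wrist_force: [5.2, -2.0, 1.3]
gripper_width: 0.363
grip_force: 30.0
```

```bash
python3 look.py
```

```text
8.4 [574.2  85.8  51.4] [ 5.6 -1.7  0.5]
('scene', 'end', np.float64(-43.6), 'red y', np.float64(150.4), 'yellow', [[349, 258], [350, 258], [348, 259], [349, 259], [350, 259], [348, 260], [349, 260], [350, 260]])
('top', 'end', np.float64(-40.3), 'red y', None, 'yellow', [])
```

The force is near zero and the right button is out. I'll release, rise and move aside to see both buttons.

Request:
drive_tool:
  motion:
    - {"claw": -0.2,"delta_pos": [0,0,0],"delta_rot": [0,0,0]}
    - {"claw": 0.1,"delta_pos": [0,0,0],"delta_rot": [0,0,0]}
    - {"claw": 0.5,"delta_pos": [0,0,0],"delta_rot": [0,0,0]}
    - {"claw": 0.5,"delta_pos": [0,0,0],"delta_rot": [0,0,0]}
    - {"claw": 0.5,"delta_pos": [0,0,0],"delta_rot": [0,0,0]}
    - {"claw": 0.5,"delta_pos": [0,0,-0.06],"delta_rot": [0,0,0]}
    - {"claw": 0.5,"delta_pos": [0,0,-0.16],"delta_rot": [0,0,0]}
    - {"claw": 0.5,"delta_pos": [0,0,-0.3],"delta_rot": [0,0,0]}
    - {"claw": 0.5,"delta_pos": [0,0,-0.46],"delta_rot": [0,0,0]}
    - {"claw": 0.5,"delta_pos": [0,0,-0.6],"delta_rot": [0,0,0]}
    - {"claw": 0.5,"delta_pos": [0.2,0,-0.6],"delta_rot": [0,0,0]}

```text
time_s: 9.5
position: [574.6, 133.2, 207.8]
eef_rot: [[-0.051, 0.999, 0.01], [0.999, 0.051, 0.001], [0.0, 0.01, -1.0]]
wrist_force: [0.2, 0.0, -0.9]
gripper_width: 0.75
grip_force: 0.0
```

Request:
drive_tool:
  motion:
    - {"claw": 0.5,"delta_pos": [0.2,0,0],"delta_rot": [0,0,0]}
    - {"claw": 0.5,"delta_pos": [0.4,0,0],"delta_rot": [0,0,0]}
    - {"claw": 0.5,"delta_pos": [0.6,0,0],"delta_rot": [0,0,0]}
    - {"claw": 0.5,"delta_pos": [0.75,0,0],"delta_rot": [0,0,0]}
    - {"claw": 0.5,"delta_pos": [0.75,0,0],"delta_rot": [0,0,0]}
    - {"claw": 0.5,"delta_pos": [0.75,0,0],"delta_rot": [0,0,0]}

```text
time_s: 10.1
position: [559.8, 323.6, 201.9]
eef_rot: [[-0.059, 0.998, 0.0], [0.998, 0.059, -0.0], [-0.0, 0.0, -1.0]]
wrist_force: [0.3, -1.1, -0.4]
gripper_width: 0.751
grip_force: 0.0
```

```bash
python3 look.py
python3 - <<'E'
from h import *
a=snap('scene'); b=snap('top')
f=lambda im,x,y,w:cv2.resize(im[y:y+w,x:x+w],(400,400),interpolation=cv2.INTER_CUBIC)
cv2.imwrite('pics/a7.png',np.hstack([f(a['image'],330,230,70),f(b['image'],265,180,60)])[:,:,::-1])
E
```

```text
10.2 [560.1 322.  201.6] [-0.4  0.8 -0.3]
('scene', 'end', np.float64(-43.5), 'red y', np.float64(148.1), 'yellow', [[350, 257], [349, 258], [350, 258], [348, 259], [349, 259], [350, 259], [348, 260], [349, 260], [350, 260]])
('top', 'end', np.float64(-40.5), 'red y', np.float64(148.1), 'yellow', [[307, 217], [308, 217], [308, 218]])
```

View pics/a7.png

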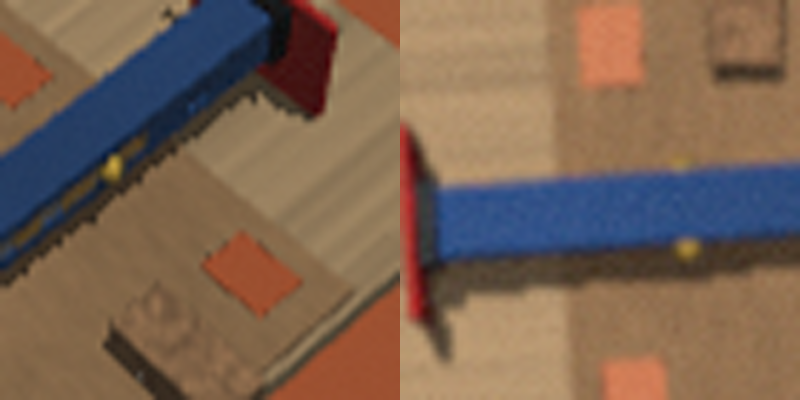

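Both buttons stand proud, at (113,167) in the scene crop and (680,162) and (688,248) in the top crop. They are in the first pair of strip holes, and the block and glue stick have not moved. I'm handing the job in.

```bash
python3 -c "
from workcell import robot
print(robot.hand_in())"
```

```text
the job is handed in; nothing more can be done
None
```

The stop arm is one hole longer: the blue tube slid out about 62 mm, both buttons popped out into the very next pair of holes, and the gripper let go and moved clear before I handed the job in at about 10 s; no verdict came back.

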